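Set an unmarked microscope lamp selector by clicks

TASK

Set the microscope lamp: turn the unmarked round selector on the lamp unit back (anticlockwise seen from above) to its end stop without forcing it, then forward (clockwise) exactly three clicks from the stop. Only when it sits in the third click, press the lamp button beside it and let it go, leaving the other lab things where they are.

Things in the scene. Friction and masses are not known exactly. Their poses are not given: they have to be found in the camera images.
- lamp_unit: Grey steel case of the lamp supply, 170 (x) x 250 (y) x 72 mm high, fixed to the bench. Origin at the centre of its underside, z up, x towards its back. On its flat top stand the selector (at x -20, y -60 mm) and the lamp button (at x -20, y +60 mm).
- selector_axis (a point): Point on the selector's axis, 23 mm above the case top, the height to grip; fixed to the case, does NOT turn with the knob. The selector is a blank, round, aluminium knob with 24 fine flutes all round, 44 mm across, standing 2 to 36 mm above the case top, axis vertical, on a thin black skirt 52 mm across. Positions: end stop (0, anticlockwise end) and clicks 1 to 6 clockwise; it starts in any of clicks 1 to 5.
- selector_base (a point): Where the selector's axis meets the case top (fixed). The clicks are evenly spaced, at an angle nobody noted. Leaving a detent, the resistance rises to about 0.3 N m a quarter of the way to the next, falls to nothing at the crest halfway, reverses (the knob pulls the hand along, up to 0.3 N m), is nothing in the next detent, then resists again. Let go, the knob falls into the nearest detent.
- selector_top (a point): Centre of the selector's top face (fixed, 36 mm above the case top). The end stop: slightly springy; turning anticlockwise past position 0 the torque climbs by about 8 N m per radian to 0.7 N m, then more slowly, with no reversal. 0.45 to 0.6 N m proves the stop; over 0.85 N m (0.2 rad past it) damages it. Let go there, the knob springs back to position 0. Start to stop is less than a third of a turn.
- contact_slide (a joint): Sliding contact hidden inside the case, moved by the selector: 0 at the end stop, growing clockwise by only a few hundredths of a millimetre a click, far less than this reading's error. It cannot be used to count: count by feel.
- lamp_button_top (a point): Centre of the top face of the lamp button: a grey round spring button, 28 mm across, in a black housing on top of the case, 120 mm beside the selector. Pressed straight down, travel 6 mm, 5 N when fully down; springs back up when let go.
- lamp_button (a joint): Lamp button travel in m, 0 up, 0.006 fully down. It switches at 0.004.
- beaker: Bystander: empty glass beaker, 60 mm across, 75 mm high, loose, upright on the bench to the left of the lamp unit. Origin at the centre of its underside.
- specimen_pot: Bystander: lidded specimen pot, 60 mm across, 70 mm high, loose, on the bench to the right of the lamp unit. Origin at the centre of its underside.
- objective: Bystander: steel microscope objective, 33 mm across, 44 mm high, loose, standing on the bench behind the lamp unit. Origin at the centre of its underside.

How it is judged:
By the outcome, as a careful person would: the job done as asked, in the order asked, and still so for the second after the job is handed in, with the robot touching nothing.
It also fails if it takes over 70 s, if anything falls off the work surface, if the arm or the gripper's body presses on something with over 40 N, if the wrist force passes 120 N, or if a joint passes its speed limit or range.

ROBOT

A 6-joint arm with a two-finger parallel gripper is mounted at the origin on the work surface. World frame = base frame: x ahead of the robot, y to its left, z up, the work surface at z = 0. Lengths are in m, angles in rad, forces in N, time in s.
With the tool pointing down it reaches from about 0.275 to 0.75 m from the base axis. Payload 10.2 kg.
Tool frame: the origin (TCP) lies between the finger pads; the fingertips stand 19 mm ahead of it and the grasp point (between the pads) is the TCP; z points along the fingers, y is the line along which they close (so a half turn about z gives the same grasp; the last joint's range is limited). The gripper opens to 88 mm and grips with 3 to 60 N. Pads are 18 mm wide; open, the fingers measure 123 mm over their backs; the gripper's body (75 mm by 187 mm) begins 45 mm behind the grasp point.
Start: joints at [-1.515, 0.313, 1.498, -0, 1.331, -0.223], TCP at [0.144, -0.505, 0.258] pointing down, gripper open.
Joint ranges: [-2.94, 2.94], [-0.97, 2.17], [0.19, 2.56], [-1.23, 4.37], [0.02, 3.11], [-2.88, 2.88]. Speed limits (rad/s): [2.39, 2.39, 3.01, 3.14, 3.14, 3.14].

INTERFACE

Orientations are given as a rotation vector (axis times angle).
In Python, from bench import arm gives the robot as it stands.
- The arm moves only by the tool servo_tool, never from a script. Its argument "increments" is a list that holds one entry, the list of rows, each a list of 6 numbers: the shift along the world's x, y, z in m, then the turn, a rotation vector about the world's x, y, z in degrees. In form: [[[dx, dy, dz, rx, ry, rz], ...]]. A call has 1 to 20 rows; each row is the pose to reach, as a shift and turn from the pose commanded when the call began; what a row does not reach only later rows make up. A row lasts 1/10 s, in which the tool goes at most 50 mm and 8.59 degrees, less where a joint would pass 70% of its speed; a pose out of reach is approached as far as the arm can. A call with a gripper value outside its range is refused whole. "hand" is the finger opening in m, from 0 to 0.0881, set as the call begins (left out, the last holds). The fingers move at their own pace and stop on an object; "squeeze" is the grip in N (left out, the last holds). Time passes only in rows, so rows that repeat a pose let the fingers close. It gives the time, the measured TCP pose, the force, the opening and the grip force at its end, in the units of the state.
- arm.sense(): the state, without advancing time (a new reading comes with each control period).
- arm.get_image(name): name is "scene" or "top" or "wrist"; returns (picture, depth): 400x640x3 uint8, red, green, blue; 400x640 float32, m along the optical axis (not along the pixel's ray), 0 where there is no reading.
- arm.camera_info(name): a dict with "fx", "fy", "cx", "cy" (pixels), "R" (3x3) and "t" (3): a world point X has camera coordinates R X + t. Camera axes: x right, y down, z forward; pixel columns grow to the right and rows downward; lengths in m; the calibration is good to about 2 mm. A picture is of the moment at which its call begins: read the wrist's pose just before it. camera_info takes no time and is no camera call; for the wrist camera it gives the pose at the moment of the call.
- arm.hand_in(): hands the job in; it is judged then, once.
The state is a dict: "t": time; "joint_pos": joint angles; "qd": joint speeds; "effort": joint torques, N m; "eef_pos": TCP position; "eef_rot": TCP orientation; "ft_force": force on the tool from outside, world axes, zero at the start; "ft_torque": the same for the moment, N m; "gripper_width": finger opening in m; "grasp_force": force on a finger pad.
Only numpy, scipy, OpenCV 4.12 (cv2) and the standard library are available. Lean on these libraries where they do the work, as an engineer would, in place of code of your own. Each camera call takes 0.05 s, during which the arm holds its last target. There are 200 camera calls.

## Working session

There is one attempt and no reset: what is moved stays moved. The work goes in short steps, Python scripts to look and compute and a tool call to move; the robot and the scene stay as the last step left them, time stands still between calls to the robot, and variables do not carry over. Pictures are saved under pics/ and viewed, at most 10 in all, crops included, and the job is handed in when it is done.

Besides the shell and the picture viewer there is one more tool, called after "Request:" by a JSON object that holds its "api" and its "payload". servo_tool: Moves the arm, as the interface text tells. Its arguments: {"type":"object","properties":{"increments":{"type":"array"},"hand":{"type":"number"},"squeeze":{"type":"number"}},"required":["increments"]}

```bash
mkdir -p pics; ls; python3 - <<'E'
from bench import arm
import cv2,numpy as np
s=arm.sense(); print({k:np.round(v,3) for k,v in s.items()})
for n in("top","scene"):
    im,d=arm.get_image(n); cv2.imwrite(f"pics/{n}1.png",im[:,:,::-1]); np.save(f"pics/{n}1.npy",d)
    c=arm.camera_info(n); print(n,c)
E
```

```text
pics
{'t': np.float64(0.0), 'joint_pos': array([-1.515,  0.313,  1.498,  0.   ,  1.331, -0.223]), 'qd': array([-0.002,  0.001,  0.001,  0.   ,  0.002, -0.   ]), 'effort': array([-2.0000e-03, -4.0222e+01, -2.5227e+01,  6.9000e-02,  3.5000e-02,
       -0.0000e+00]), 'eef_pos': array([ 0.144, -0.504,  0.257]), 'eef_rot': array([-3.11 , -0.436, -0.   ]), 'ft_force': array([ 0.208, -0.587,  0.453]), 'ft_torque': array([ 0.053, -0.032,  0.029]), 'grasp_force': np.float64(0.0), 'gripper_width': np.float64(0.088)}
top {'fx': 481.32347279146643, 'fy': 481.32347279146643, 'cx': 318.426614101371, 'cy': 200.06921768648436, 'R': array([[ 0.01212991, -0.99984312,  0.01290716],
       [-0.99035229, -0.01379474, -0.13788418],
       [ 0.1380406 , -0.01111011, -0.99036426]]), 't': array([0.01454666, 0.61363131, 0.96101953])}
scene {'fx': 520.0894813270189, 'fy': 520.0894813270189, 'cx': 311.3393287837812, 'cy': 206.9597225662937, 'R': array([[ 0.79485995,  0.60653442, -0.01771031],
       [ 0.43125541, -0.58520871, -0.68669465],
       [-0.42686817,  0.53818841, -0.72673021]]), 't': array([-0.52137705, -0.19052117,  1.39400627])}
```

View pics/top1.png

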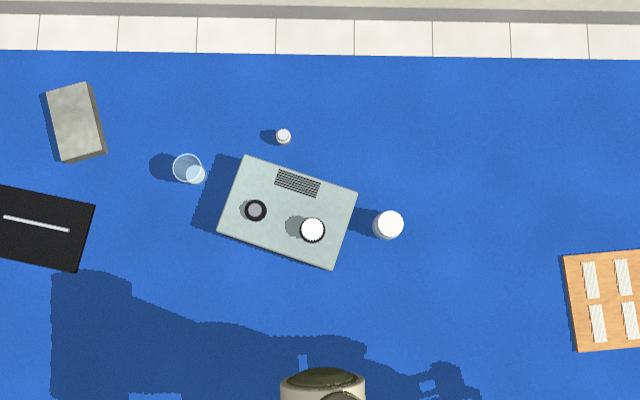

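View pics/scene1.png

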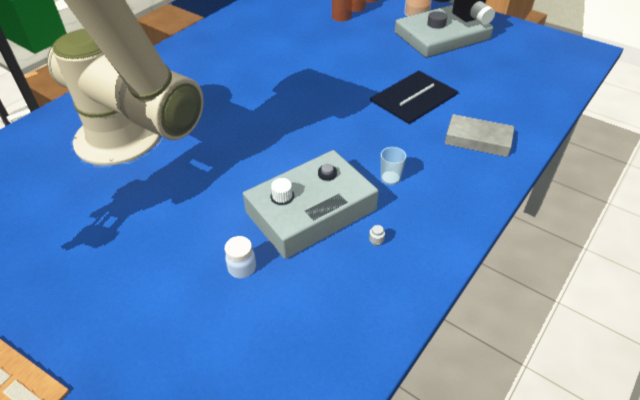

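The top view shows the selector's top at about (312,230), the button at (256,210), the case corners at (245,154), (358,192), (332,270) and (217,230), the pot at (389,225), the beaker at (188,168) and the objective at (283,136). The scene view agrees.

```bash
cat > h.py <<'E'
from bench import arm
import cv2,numpy as np
def px2w(c,u,v,z=None,d=None):
    r=np.array([(u-c['cx'])/c['fx'],(v-c['cy'])/c['fy'],1.]); R,t=c['R'],c['t']
    if d is None:
        o=-R.T@t; w=R.T@r; return o+w*(z-o[2])/w[2]
    return R.T@(r*d-t)
E
python3 - <<'E'
from h import *
d=np.load('pics/top1.npy'); im=cv2.imread('pics/top1.png'); c=arm.camera_info('top')
g=im.min(2)
m=(g>225).astype('uint8'); n,l,st,ce=cv2.connectedComponentsWithStats(m)
for i in range(1,n):
    if 100<st[i,4]<2000: print('white',ce[i],st[i])
for n,u,v in [('knob',312,229),('button',256,209),('case',285,215),('pot',389,224),('obj',283,135)]:
    dd=np.median(d[v-2:v+3,u-2:u+3]); print(n,px2w(c,u,v,d=dd).round(4), )
k=px2w(c,312.3,229.5,z=.108); b=px2w(c,256,210,z=.085); print(k,b,np.linalg.norm((k-b)[:2]))
v=(b-k)[:2]; print('case y axis yaw',np.degrees(np.arctan2(v[1],v[0]))-90)
for p in [(245,154),(358,192),(332,270),(217,230)]: print(px2w(c,*p,z=.072))
E
```

```text
white [18.2608353  31.19936958] [   0   15   39   34 1269]
white [619.18894009  42.57880184] [ 590   25   50   34 1085]
white [390.38535645 223.37186898] [378 211  26  26 519]
white [312.00833333 228.85277778] [302 218  21  22 360]
white [625.36305732 281.05732484] [619 259  13  36 157]
white [593.26760563 283.93661972] [587 262  13  36 142]
white [630.64247312 320.6344086 ] [622 302  18  37 372]
white [598.11567164 323.8880597 ] [590 305  17  37 268]
knob [0.5477 0.035  0.1084]
button [0.5867 0.1458 0.0941]
case [0.578  0.0897 0.0723]
pot [ 0.5628 -0.12    0.0703]
obj [0.7515 0.0994 0.0435]
[0.5467266  0.03440461 0.108     ] [0.58581226 0.14677335 0.085     ] 0.11897235511237846
case y axis yaw -19.179409245153323
[0.70232767 0.17424408 0.072     ]
[ 0.62691889 -0.05724631  0.072     ]
[ 0.46962072 -0.00574843  0.072     ]
[0.5460102  0.22497458 0.072     ]
```

Request:
{"api": "servo_tool", "payload": {"increments": [[[0.08,0.1,0,0,0,0],[0.12,0.16,0,0,0,0],[0.16,0.21,0,0,0,0],[0.2,0.27,0,0,0,0],[0.24,0.32,0,0,0,0],[0.28,0.375,0,0,0,0],[0.32,0.43,0,0,0,0],[0.36,0.48,0,0,0,0],[0.4,0.535,0,0,0,0],[0.404,0.539,0,0,0,0],[0.404,0.539,0,0,0,0],[0.404,0.539,0,0,0,0],[0.404,0.539,0,0,0,0],[0.404,0.539,0,0,0,0],[0.404,0.539,0,0,0,0],[0.404,0.539,0,0,0,0]]], "hand": 0.075}}

```text
t: 1.7
eef_pos: [0.5482, 0.0342, 0.2572]
eef_rot: [-3.111, -0.438, 0.002]
ft_force: [0.5, -0.1, -0.3]
gripper_width: 0.0753
grasp_force: 0.0
```

```bash
python3 - <<'E'
from h import *
s=arm.sense(); print(s['t'],s['joint_pos'].round(3),s['eef_pos'].round(4),s['eef_rot'].round(3),s['ft_force'].round(2),s['ft_torque'].round(3))
c=arm.camera_info('wrist'); im,d=arm.get_image('wrist'); cv2.imwrite('pics/w1.png',im[:,:,::-1]); np.save('pics/w1.npy',d)
import pickle; pickle.dump(c,open('pics/w1.pkl','wb'))
print(c['R']@np.array([.5475,.0347,.108])+c['t'])
E
```

```text
1.7 [-0.151  0.367  1.423 -0.     1.352  1.14 ] [0.5482 0.0342 0.2572] [-3.111e+00 -4.380e-01  2.000e-03] [ 0.45 -0.05 -0.29] [-0.046  0.023 -0.046]
[-0.00108607 -0.00734309  0.28840306]
```

View pics/w1.png

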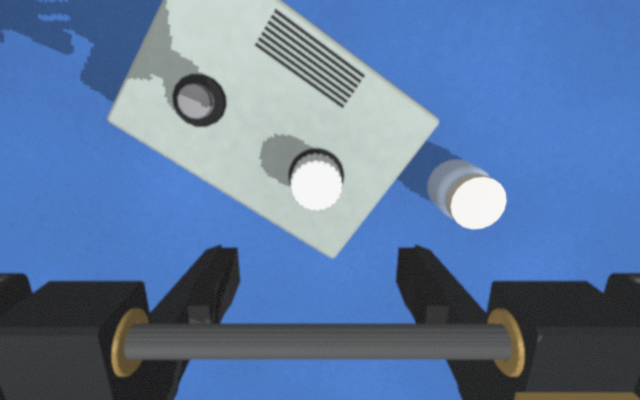

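The wrist view shows the selector's top at about (317,186), its black skirt behind it, the button at (199,100) and the fingers on either side of the lower half.

```bash
cat > s.py <<'E'
from h import *
s=arm.sense(); R=cv2.Rodrigues(s['eef_rot'])[0]
print('t',s['t'],'j6',s['joint_pos'][5].round(3),s['eef_pos'].round(4),'yaw',np.degrees(np.arctan2(R[1,0],R[0,0])).round(2),'F',s['ft_force'].round(2),'T',s['ft_torque'].round(3),'w',round(float(s['gripper_width']),4),'g',round(float(s['grasp_force']),1))
E
python3 - <<'E'
from h import *
import pickle
c=pickle.load(open('pics/w1.pkl','rb')); im=cv2.imread('pics/w1.png'); d=np.load('pics/w1.npy')
m=(im.min(2)>225).astype('uint8'); n,l,st,ce=cv2.connectedComponentsWithStats(m)
for i in range(1,n):
    if st[i,4]>300: print(ce[i],st[i],px2w(c,*ce[i],z=.108),px2w(c,*ce[i],d=np.median(d[l==i])))
b=im[80:125,170:228].min(2)
for p in [(199,100),(196,98)]: print(px2w(c,*p,z=.094),px2w(c,*p,d=np.median(d[p[1]-2:p[1]+3,p[0]-2:p[0]+3])))
dark=(im.max(2)<60); dark[:, :150]=0; dark[:,240:]=0; dark[140:]=0
mm=cv2.minEnclosingCircle(np.argwhere(dark)[:,::-1].astype('float32')); print('housing',mm,px2w(c,*mm[0],z=.085))
E
python3 s.py
```

```text
[316.16200215 185.5285253 ] [ 292  162   50   48 1858] [0.55038046 0.0356344  0.108     ] [0.55037048 0.0356317  0.10796434]
[478.21683913 202.68908749] [ 452  178   54   51 2126] [ 0.57367569 -0.10029813  0.108     ] [ 0.56624797 -0.12185237  0.07001854]
[0.58957765 0.14553441 0.094     ] [0.58957624 0.14553769 0.0939893 ]
[0.59045121 0.14813404 0.094     ] [0.590494   0.14802878 0.09433338]
housing ((199.16966247558594, 99.21095275878906), 26.671472549438477) [0.58906257 0.1482689  0.085     ]
t 1.75 j6 1.141 [0.548  0.0337 0.2575] yaw 15.95 F [ 0.47 -0.41  0.34] T [-0.023 -0.035 -0.011] w 0.0752 g 0.0
```

Request:
{"api": "servo_tool", "payload": {"increments": [[[0.001,0.001,-0.04,0,0,0],[0.001,0.001,-0.08,0,0,0],[0.001,0.001,-0.11,0,0,0],[0.001,0.001,-0.135,0,0,0],[0.001,0.001,-0.15,0,0,0],[0.001,0.001,-0.16,0,0,0],[0.001,0.001,-0.163,0,0,0],[0.001,0.001,-0.163,0,0,0],[0.001,0.001,-0.163,0,0,0]]]}}

```text
t: 2.65
eef_pos: [0.5498, 0.035, 0.0956]
eef_rot: [3.111, 0.436, 0.002]
ft_force: [-0.9, -0.1, 0.3]
gripper_width: 0.0749
grasp_force: 0.0
```

Request:
{"api": "servo_tool", "payload": {"increments": [[[0,0,0,0,0,0],[0,0,0,0,0,0],[0,0,0,0,0,0],[0,0,0,0,0,0],[0,0,0,0,0,0],[0,0,0,0,0,0],[0,0,0,0,0,0]]], "hand": 0.03, "squeeze": 10}}

```text
t: 3.35
eef_pos: [0.5492, 0.0362, 0.0948]
eef_rot: [-3.11, -0.436, 0.001]
ft_force: [-1.9, 4.3, 1.6]
gripper_width: 0.0438
grasp_force: 10.0
```

```bash
python3 s.py
```

```text
t 3.35 j6 1.143 [0.5492 0.0362 0.0948] yaw 15.98 F [-1.86  4.34  1.62] T [ 0.786  0.204 -0.08 ] w 0.0438 g 10.0
```

Request:
{"api": "servo_tool", "payload": {"increments": [[[-0.0004,0.0015,0,0,0,0],[-0.0004,0.0015,0,0,0,0],[-0.0004,0.0015,0,0,0,0],[-0.0004,0.0015,0,0,0,0]]], "squeeze": 45}}

```text
t: 3.75
eef_pos: [0.5492, 0.0364, 0.0948]
eef_rot: [3.11, 0.436, 0.0]
ft_force: [-0.2, -4.2, 0.8]
gripper_width: 0.0426
grasp_force: 45.0
```

```bash
python3 s.py
```

```text
t 3.75 j6 1.146 [0.5492 0.0364 0.0948] yaw 15.97 F [-0.23 -4.19  0.77] T [-0.779  0.036 -0.042] w 0.0426 g 45.0
```

Request:
{"api": "servo_tool", "payload": {"increments": [[[0,0,0,0,0,1.5],[0,0,0,0,0,3],[0,0,0,0,0,3],[0,0,0,0,0,3]]]}}

```text
t: 4.15
eef_pos: [0.5492, 0.0364, 0.0948]
eef_rot: [3.098, 0.518, 0.0]
ft_force: [-0.5, -5.4, 1.4]
gripper_width: 0.0426
grasp_force: 45.0
```

```bash
python3 s.py
```

```text
t 4.15 j6 1.093 [0.5492 0.0364 0.0948] yaw 18.97 F [-0.48 -5.35  1.38] T [-0.811  0.004 -0.27 ] w 0.0426 g 45.0
```

Request:
{"api": "servo_tool", "payload": {"increments": [[[0.0002,-0.0007,0,0,0,1.5],[0.0002,-0.0007,0,0,0,3],[0.0002,-0.0007,0,0,0,3]]]}}

```text
t: 4.45
eef_pos: [0.5492, 0.0363, 0.0948]
eef_rot: [-3.083, -0.601, 0.0]
ft_force: [-1.3, -0.0, 3.5]
gripper_width: 0.0425
grasp_force: 45.0
```

```bash
python3 s.py
```

```text
t 4.45 j6 1.039 [0.5492 0.0363 0.0948] yaw 22.05 F [-1.28 -0.02  3.53] T [ 0.001  0.211 -0.295] w 0.0425 g 45.0
```

Request:
{"api": "servo_tool", "payload": {"increments": [[[0,0,0,0,0,1.5],[0,0,0,0,0,3],[0,0,0,0,0,3]]]}}

```text
t: 4.75
eef_pos: [0.5492, 0.0364, 0.0948]
eef_rot: [-3.066, -0.682, 0.0]
ft_force: [-2.0, 2.8, 4.8]
gripper_width: 0.0425
grasp_force: 45.0
```

```bash
python3 s.py
```

```text
t 4.75 j6 0.986 [0.5492 0.0364 0.0948] yaw 25.08 F [-1.97  2.81  4.81] T [ 0.396  0.387 -0.037] w 0.0425 g 45.0
```

Request:
{"api": "servo_tool", "payload": {"increments": [[[0,0,0,0,0,1.5],[0,0,0,0,0,3],[0,0,0,0,0,3]]]}}

```text
t: 5.05
eef_pos: [0.5491, 0.0364, 0.0948]
eef_rot: [-3.047, -0.764, 0.0]
ft_force: [-2.4, 3.7, 4.2]
gripper_width: 0.0421
grasp_force: 45.0
```

```bash
python3 s.py
```

```text
t 5.05 j6 0.933 [0.5491 0.0364 0.0948] yaw 28.14 F [-2.43  3.68  4.19] T [0.559 0.47  0.329] w 0.0421 g 45.0
```

Request:
{"api": "servo_tool", "payload": {"increments": [[[0,0,0,0,0,1.5],[0,0,0,0,0,3],[0,0,0,0,0,4.5],[0,0,0,0,0,6],[0,0,0,0,0,6],[0,0,0,0,0,6]]]}}

```text
t: 5.65
eef_pos: [0.5491, 0.0365, 0.0948]
eef_rot: [-3.003, -0.92, 0.0]
ft_force: [-2.9, 3.8, 4.5]
gripper_width: 0.0425
grasp_force: 45.0
```

```bash
python3 s.py
```

```text
t 5.65 j6 0.829 [0.5491 0.0365 0.0948] yaw 34.07 F [-2.87  3.83  4.5 ] T [0.6   0.479 0.059] w 0.0425 g 45.0
```

Request:
{"api": "servo_tool", "payload": {"increments": [[[0,0,0,0,0,2],[0,0,0,0,0,4],[0,0,0,0,0,4]]]}}

```text
t: 5.95
eef_pos: [0.5491, 0.0365, 0.0948]
eef_rot: [-2.969, -1.025, 0.0]
ft_force: [-4.4, 4.0, 5.6]
gripper_width: 0.0421
grasp_force: 45.0
```

```bash
python3 s.py
```

```text
t 5.95 j6 0.759 [0.5491 0.0365 0.0948] yaw 38.08 F [-4.4   3.97  5.55] T [ 0.69   0.48  -0.258] w 0.0421 g 45.0
```

Request:
{"api": "servo_tool", "payload": {"increments": [[[0,0,0,0,0,2],[0,0,0,0,0,4],[0,0,0,0,0,5],[0,0,0,0,0,5]]]}}

```text
t: 6.35
eef_pos: [0.549, 0.0366, 0.0948]
eef_rot: [-2.921, -1.153, 0.0]
ft_force: [-3.0, 4.6, 5.5]
gripper_width: 0.0428
grasp_force: 45.0
```

```bash
python3 s.py
```

```text
t 6.35 j6 0.672 [0.549  0.0366 0.0948] yaw 43.07 F [-2.96  4.62  5.45] T [ 0.711  0.601 -0.136] w 0.0428 g 45.0
```

Request:
{"api": "servo_tool", "payload": {"increments": [[[0,0,0,0,0,2],[0,0,0,0,0,4],[0,0,0,0,0,6],[0,0,0,0,0,8],[0,0,0,0,0,10],[0,0,0,0,0,10],[0,0,0,0,0,10]]]}}

```text
t: 7.05
eef_pos: [0.5489, 0.0367, 0.0948]
eef_rot: [-2.809, -1.403, 0.001]
ft_force: [-4.0, 5.1, 5.5]
gripper_width: 0.0424
grasp_force: 45.0
```

```bash
python3 s.py
```

```text
t 7.05 j6 0.497 [0.5489 0.0367 0.0948] yaw 53.07 F [-4.04  5.12  5.52] T [0.784 0.653 0.067] w 0.0424 g 45.0
```

Request:
{"api": "servo_tool", "payload": {"increments": [[[0,0,0,0,0,2],[0,0,0,0,0,4],[0,0,0,0,0,4]]]}}

```text
t: 7.35
eef_pos: [0.5488, 0.0367, 0.0948]
eef_rot: [-2.759, -1.5, 0.001]
ft_force: [-4.5, 5.0, 6.8]
gripper_width: 0.0424
grasp_force: 45.0
```

```bash
python3 s.py
```

```text
t 7.35 j6 0.427 [0.5488 0.0367 0.0948] yaw 57.06 F [-4.51  4.95  6.8 ] T [ 0.903  0.708 -0.398] w 0.0424 g 45.0
```

Request:
{"api": "servo_tool", "payload": {"increments": [[[0,0,0,0,0,0.6],[0,0,0,0,0,1.2],[0,0,0,0,0,1.2]]]}}

```text
t: 7.65
eef_pos: [0.5488, 0.0368, 0.0948]
eef_rot: [-2.743, -1.527, 0.001]
ft_force: [-3.6, 4.7, 6.3]
gripper_width: 0.0428
grasp_force: 45.0
```

```bash
python3 s.py; python3 s.py
```

```text
t 7.65 j6 0.407 [0.5488 0.0368 0.0948] yaw 58.2 F [-3.59  4.71  6.35] T [ 0.874  0.759 -0.546] w 0.0428 g 45.0
t 7.65 j6 0.407 [0.5488 0.0368 0.0948] yaw 58.2 F [-3.59  4.71  6.35] T [ 0.874  0.759 -0.546] w 0.0428 g 45.0
```

Request:
{"api": "servo_tool", "payload": {"increments": [[[0,0,0,0,0,-3],[0,0,0,0,0,-6],[0,0,0,0,0,-9],[0,0,0,0,0,-9]]]}}

```text
t: 8.05
eef_pos: [0.5489, 0.0367, 0.0948]
eef_rot: [-2.855, -1.308, 0.001]
ft_force: [-3.6, 5.8, 6.4]
gripper_width: 0.0424
grasp_force: 45.0
```

```bash
python3 s.py
```

```text
t 8.05 j6 0.565 [0.5489 0.0367 0.0948] yaw 49.22 F [-3.62  5.8   6.42] T [0.749 0.572 0.283] w 0.0424 g 45.0
```

Request:
{"api": "servo_tool", "payload": {"increments": [[[0,0,0,0,0,-3],[0,0,0,0,0,-6],[0,0,0,0,0,-9],[0,0,0,0,0,-9]]]}}

```text
t: 8.45
eef_pos: [0.5491, 0.0366, 0.0948]
eef_rot: [-2.95, -1.077, 0.0]
ft_force: [-2.8, 3.8, 5.9]
gripper_width: 0.0426
grasp_force: 45.0
```

```bash
python3 s.py
```

```text
t 8.45 j6 0.723 [0.5491 0.0366 0.0948] yaw 40.13 F [-2.79  3.77  5.9 ] T [ 0.634  0.538 -0.361] w 0.0426 g 45.0
```

Request:
{"api": "servo_tool", "payload": {"increments": [[[0,0,0,0,0,-2],[0,0,0,0,0,-5],[0,0,0,0,0,-5],[0,0,0,0,0,-5]]]}}

```text
t: 8.85
eef_pos: [0.5491, 0.0365, 0.0948]
eef_rot: [-2.993, -0.951, 0.0]
ft_force: [-2.4, 4.1, 4.7]
gripper_width: 0.0423
grasp_force: 45.0
```

```bash
python3 s.py
```

```text
t 8.85 j6 0.808 [0.5491 0.0365 0.0948] yaw 35.25 F [-2.44  4.12  4.7 ] T [ 0.675  0.522 -0.044] w 0.0423 g 45.0
```

Request:
{"api": "servo_tool", "payload": {"increments": [[[0,0,0,0,0,-3],[0,0,0,0,0,-5],[0,0,0,0,0,-5]]]}}

```text
t: 9.15
eef_pos: [0.5491, 0.0364, 0.0948]
eef_rot: [-3.032, -0.819, 0.0]
ft_force: [-3.2, 4.5, 5.2]
gripper_width: 0.0425
grasp_force: 45.0
```

```bash
python3 s.py
```

```text
t 9.15 j6 0.896 [0.5491 0.0364 0.0948] yaw 30.24 F [-3.18  4.48  5.19] T [0.567 0.46  0.301] w 0.0425 g 45.0
```

Request:
{"api": "servo_tool", "payload": {"increments": [[[0,0,0,0,0,-3],[0,0,0,0,0,-6],[0,0,0,0,0,-9],[0,0,0,0,0,-9]]]}}

```text
t: 9.55
eef_pos: [0.5492, 0.0363, 0.0948]
eef_rot: [-3.088, -0.577, 0.0]
ft_force: [-2.6, 3.1, 6.3]
gripper_width: 0.0426
grasp_force: 45.0
```

```bash
python3 s.py
```

```text
t 9.55 j6 1.054 [0.5492 0.0363 0.0948] yaw 21.15 F [-2.57  3.11  6.26] T [ 0.545  0.473 -0.34 ] w 0.0426 g 45.0
```

Request:
{"api": "servo_tool", "payload": {"increments": [[[0,0,0,0,0,-3],[0,0,0,0,0,-5],[0,0,0,0,0,-5]]]}}

```text
t: 9.85
eef_pos: [0.5492, 0.0362, 0.0948]
eef_rot: [-3.11, -0.444, 0.0]
ft_force: [-3.1, 2.9, 4.7]
gripper_width: 0.0427
grasp_force: 45.0
```

```bash
python3 s.py
```

```text
t 9.85 j6 1.14 [0.5492 0.0362 0.0948] yaw 16.24 F [-3.14  2.89  4.69] T [ 0.488  0.445 -0.05 ] w 0.0427 g 45.0
```

Request:
{"api": "servo_tool", "payload": {"increments": [[[0,0,0,0,0,-3],[0,0,0,0,0,-5],[0,0,0,0,0,-5]]]}}

```text
t: 10.15
eef_pos: [0.5492, 0.0362, 0.0948]
eef_rot: [3.126, 0.309, -0.0]
ft_force: [-3.0, 2.5, 4.1]
gripper_width: 0.0426
grasp_force: 45.0
```

```bash
python3 s.py
```

```text
t 10.15 j6 1.227 [0.5492 0.0362 0.0948] yaw 11.3 F [-3.04  2.53  4.15] T [0.367 0.457 0.267] w 0.0426 g 45.0
```

Click 2 was at yaw 16 and the resistance is rising again. Click 3 should be near -3.

Request:
{"api": "servo_tool", "payload": {"increments": [[[0,0,0,0,0,-3],[0,0,0,0,0,-6],[0,0,0,0,0,-9],[0,0,0,0,0,-9]]]}}

```text
t: 10.55
eef_pos: [0.5493, 0.036, 0.0948]
eef_rot: [-3.141, -0.06, -0.0]
ft_force: [-3.0, 1.3, 4.5]
gripper_width: 0.0426
grasp_force: 45.0
```

```bash
python3 s.py
```

```text
t 10.55 j6 1.385 [0.5493 0.036  0.0948] yaw 2.18 F [-3.01  1.34  4.54] T [ 0.251  0.441 -0.33 ] w 0.0426 g 45.0
```

Request:
{"api": "servo_tool", "payload": {"increments": [[[0,0,0,0,0,-3],[0,0,0,0,0,-5.2],[0,0,0,0,0,-5.2],[0,0,0,0,0,-5.2]]]}}

```text
t: 10.95
eef_pos: [0.5493, 0.0359, 0.0948]
eef_rot: [3.14, -0.079, -0.0]
ft_force: [-3.4, 0.8, 4.2]
gripper_width: 0.0426
grasp_force: 45.0
```

```bash
python3 s.py
```

```text
t 10.95 j6 1.474 [0.5493 0.0359 0.0948] yaw -2.89 F [-3.41  0.82  4.21] T [ 0.214  0.472 -0.005] w 0.0426 g 45.0
```

Request:
{"api": "servo_tool", "payload": {"increments": [[[0,0,0,0,0,0],[0,0,0,0,0,0],[0,0,0,0,0,0],[0,0,0,0,0,0],[0,0,0.02,0,0,0],[0,0,0.04,0,0,0],[0,0,0.065,0,0,0],[0,0,0.065,0,0,0]]], "hand": 0.07}}

```text
t: 11.75
eef_pos: [0.5506, 0.0359, 0.1626]
eef_rot: [3.14, -0.082, 0.009]
ft_force: [-0.7, -0.4, -0.1]
gripper_width: 0.0697
grasp_force: 0.0
```

```bash
python3 s.py; python3 - <<'E'
from h import *
import pickle
c=pickle.load(open('pics/w1.pkl','rb')); d=np.load('pics/w1.npy')
for v in (100,):
    for u in range(166,234,3): print((px2w(c,u,v,d=d[v,u])*1000).round(1))
for v in range(70,134,4): print(v,(px2w(c,199,v,d=d[v,199])*1000).round(1))
E
```

```text
t 11.75 j6 1.476 [0.5506 0.0359 0.1626] yaw -3.01 F [-0.75 -0.36 -0.1 ] T [ 0.05  -0.008 -0.043] w 0.0697 g 0.0
[578.9 179.7  72.6]
[579.6 177.2  72.6]
[580.  175.3  70.9]
[582.8 167.8  84.5]
[584.8 162.2  93.2]
[585.7 159.3  94.7]
[586.2 157.4  93.5]
[586.9 154.9  93.9]
[587.7 152.3  94.7]
[588.3 150.   94.5]
[588.9 147.9  93.9]
[589.4 145.9  92.7]
[590.1 143.5  93.1]
[591.  140.8  94.3]
[591.4 138.8  92.9]
[592.  136.7  92. ]
[591.9 136.2  85.3]
[592.3 134.4  83. ]
[593.3 131.3  85.5]
[593.7 129.6  82.8]
[593.1 129.8  71.5]
[594.  126.9  73. ]
[594.7 124.5  72.5]
70 [611.  156.4  72.3]
74 [608.6 152.2  83.9]
78 [605.6 151.2  85.3]
82 [602.5 150.8  84.7]
86 [600.1 148.   92.2]
90 [597.1 147.1  93.1]
94 [594.2 146.3  94.3]
98 [591.2 145.6  94.7]
102 [588.  145.2  94.1]
106 [585.1 144.4  95. ]
110 [581.7 144.4  93.3]
114 [578.6 143.6  94.1]
118 [573.4 146.5  82.6]
122 [570.2 145.8  83. ]
126 [566.7 145.4  82.5]
130 [561.2 147.7  72.3]
```

Request:
{"api": "servo_tool", "payload": {"increments": [[[0.01,0.03,0,0,0,0],[0.02,0.06,0,0,0,0],[0.03,0.09,0,0,0,0],[0.038,0.112,0,0,0,0],[0.038,0.112,0,0,0,0],[0.038,0.112,-0.01,0,0,0],[0.038,0.112,-0.02,0,0,0],[0.038,0.112,-0.03,0,0,0],[0.038,0.112,-0.037,0,0,0],[0.038,0.112,-0.037,0,0,0],[0.038,0.112,-0.037,0,0,0]]], "hand": 0, "squeeze": 10}}

```text
t: 12.85
eef_pos: [0.5874, 0.1478, 0.1228]
eef_rot: [-3.14, 0.083, -0.0]
ft_force: [-0.2, -0.1, 1.1]
gripper_width: 0.0005
grasp_force: 0.0
```

```bash
python3 s.py; python3 - <<'E'
from h import *
im,d=arm.get_image('top'); cv2.imwrite('pics/t2.png',cv2.resize(im[130:290,170:430,::-1],None,fx=3,fy=3))
im,d=arm.get_image('wrist'); cv2.imwrite('pics/w2.png',im[:,:,::-1])
E
```

```text
t 12.85 j6 1.677 [0.5874 0.1478 0.1228] yaw -3.04 F [-0.21 -0.1   1.07] T [ 0.045 -0.005  0.061] w 0.0005 g 0.0
```

View pics/w2.png

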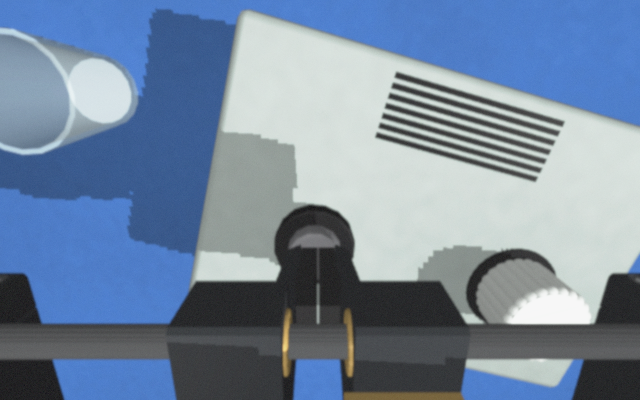

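The wrist view shows the closed fingertips over the button at about (315,240), with the selector clear at the lower right.

Request:
{"api": "servo_tool", "payload": {"increments": [[[0,0,-0.005,0,0,0],[0,0,-0.009,0,0,0],[0,0,-0.012,0,0,0],[0,0,-0.015,0,0,0],[0,0,-0.015,0,0,0],[0,0,-0.015,0,0,0]]]}}

```text
t: 13.55
eef_pos: [0.5873, 0.1481, 0.108]
eef_rot: [-3.14, 0.083, -0.0]
ft_force: [-1.2, -0.3, 4.3]
gripper_width: 0.0005
grasp_force: 2.2
```

```bash
python3 s.py
```

```text
t 13.55 j6 1.677 [0.5873 0.1481 0.108 ] yaw -3.02 F [-1.24 -0.34  4.28] T [0.039 0.284 0.022] w 0.0005 g 2.2
```

Request:
{"api": "servo_tool", "payload": {"increments": [[[0,0,-0.001,0,0,0],[0,0,-0.0018,0,0,0],[0,0,-0.0018,0,0,0]]]}}

```text
t: 13.85
eef_pos: [0.5874, 0.1481, 0.1073]
eef_rot: [3.14, -0.083, 0.001]
ft_force: [-5.4, -1.3, 14.6]
gripper_width: 0.0008
grasp_force: 7.0
```

```bash
python3 s.py
```

```text
t 13.85 j6 1.677 [0.5874 0.1481 0.1073] yaw -3.02 F [-5.41 -1.34 14.6 ] T [-0.117  0.992 -0.026] w 0.0008 g 7.0
```

Fully down, it bottomed out at 14.6 N. Now I let it go.

Request:
{"api": "servo_tool", "payload": {"increments": [[[0,0,0.005,0,0,0],[0,0,0.02,0,0,0],[0,0,0.05,0,0,0],[0,0,0.09,0,0,0],[0,0,0.12,0,0,0],[-0.04,0,0.12,0,0,0],[-0.08,0,0.12,0,0,0],[-0.12,0,0.12,0,0,0],[-0.16,0,0.12,0,0,0],[-0.16,0,0.12,0,0,0],[-0.16,0,0.12,0,0,0],[-0.16,0,0.12,0,0,0]]]}}

```text
t: 15.05
eef_pos: [0.4282, 0.148, 0.2259]
eef_rot: [-3.14, 0.083, -0.001]
ft_force: [0.6, 0.3, 0.4]
gripper_width: 0.0003
grasp_force: 0.0
```

```bash
python3 s.py; python3 - <<'E'
from h import *
im,d=arm.get_image('scene'); cv2.imwrite('pics/s3.png',im[:,:,::-1])
E
```

```text
t 15.05 j6 1.697 [0.4282 0.148  0.2259] yaw -3.04 F [0.63 0.33 0.4 ] T [-0.041 -0.023 -0.016] w 0.0003 g 0.0
```

View pics/s3.png

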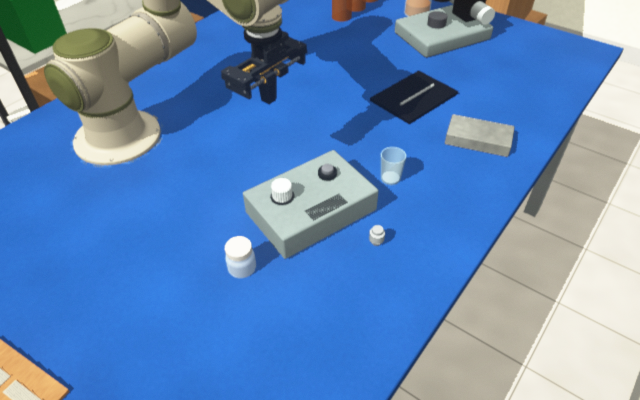

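The scene view shows the arm clear of everything, the button up at (327,172), and the pot, beaker and objective where they were.

```bash
python3 -c "
from bench import arm
print(arm.hand_in())"
```

```text
the job is handed in; nothing more can be done
None
```

I turned the selector back to its end stop (about 0.53 N m), then three clicks forward by feel, pressed the lamp button fully and let it go, left the other lab things in place, and handed the job in at about 15 s.

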